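# Mesh a splined stub shaft into a gearmotor hub and hold it home

## Robot

A 6-joint arm with a two-finger parallel gripper is mounted at the origin on the work surface. World frame = base frame: x ahead of the robot, y to its left, z up, the work surface at z = 0. Lengths are in m, angles in degrees, forces in N, time in s.
With the tool pointing down it reaches from about 0.375 to 0.9 m from the base axis. Payload 3.1 kg.
Tool frame: the origin (TCP) lies midway between the tips of the shut fingers; the grasp point (between the pads) lies bot.hold_point_z behind it (bot.hold_point_z is the distance from the TCP to the grasp point, in m); z points along the fingers, y is the direction in which the jaws open and shut (so a half turn about z gives the same grasp; the last joint's range is limited). The gripper opens to 87 mm and grips with 3 to 60 N. Pads are 19 mm wide; open, the fingers measure 117 mm over their backs; the gripper's body (75 mm by 190 mm) begins 51 mm behind the grasp point.
Start: joints at [-79.383, 30.224, 82.088, -0, 67.689, -10.227], TCP at [0.222, -0.584, 0.223] pointing down, gripper open.
Joint ranges: [-176.69, 176.69], [-43.24, 126.21], [12.49, 139.97], [-82, 262], [0, 151.66], [-163.58, 163.58]. Speed limits (degrees/s): [159.86, 159.86, 180, 180, 180, 180].

## Interface

Orientations are given as a 3x3 rotation matrix whose columns are the frame's x, y, z axes.
In Python, from rig import bot, vision gives the robot as it stands.
- The arm moves only by the shell command python3 -m inch 'ROWS'. ROWS is JSON, a list of rows, each a list of 5 numbers: the finger opening in mm, from 0 to 87, then the shift along the tool's x, y, z in mm, then the turn about the tool's z in rad. In form: [[hand, dx, dy, dz, roll], ...]. A call has 1 to 8 rows; each row is the pose to reach, as a shift and turn from the pose measured when the call began, along the tool's axes at that moment; what a row does not reach only later rows make up. A row lasts 1/10 s, in which the tool goes at most 50 mm and 8.59 degrees, less where a joint would pass 70% of its speed; a pose out of reach is approached as far as the arm can. A call with a gripper value outside its range is refused whole. The fingers move at their own pace and stop on an object; the grip force is fixed at half the most. Time passes only in rows, so rows that repeat a pose let the fingers close. It gives the time, the measured TCP pose, the force and the opening at its end, in the units of the state.
- bot.read_state(): the state, without advancing time (a new reading comes with each control period).
- vision.capture(name): name is "scene" or "top" or "wrist"; returns (picture, depth): 480x640x3 uint8, red, green, blue; 480x640 float32, m along the optical axis (not along the pixel's ray), 0 where there is no reading.
- vision.camera_model(name): a dict with "intrinsics" (3x3 intrinsics, pixels), "dist" ([k1, k2, p1, p2, k3] as OpenCV has them; the pictures are not rectified), "camera_from_world" (4x4, takes a point from world to camera coordinates). Camera axes: x right, y down, z forward; pixel columns grow to the right and rows downward; lengths in m; the calibration is good to about 2 mm. A picture is of the moment at which its call begins: read the wrist's pose just before it. camera_model takes no time and is no camera call; for the wrist camera it gives the pose at the moment of the call.
- bot.hand_in(): hands the job in, once; it reports no verdict.
The state is a dict: "time_s": time; "joint_positions": joint angles; "qvel": joint speeds; "tau": joint torques, N m; "position": TCP position; "tcp_rot": TCP orientation; "force": force on the tool from outside, world axes, zero at the start; "moment": the same for the moment, N m; "opening": opening from 0.0 (shut) to 1.0 (fully open).
Only numpy, scipy, OpenCV 4.12 (cv2) and the standard library are available. Lean on these libraries where they do the work, as an engineer would, in place of code of your own. Each camera call takes 0.05 s, during which the arm holds its last target. There are 200 camera calls.

## Task

Take the splined stub shaft, the one whose head is a flat rectangular tang, out of the wooden rack and put its splined end into the six-sided hub on top of the gearmotor: turn it until the splines mesh, slide it in and press it fully home against the spring in the hub, so that its collar sits flat on the hub. Finish while still gripping it and pressing it home, because the spring pushes it out again if you let go. Leave the other two shafts and the other loose things on the bench where they are.

Things in the scene. Friction and masses are not known exactly. Their poses are not given: they have to be found in the camera images.
- shaft: The splined stub shaft, bare steel, about 0.4 kg, hanging upright in one of the rack's holes at varying angle. Origin: centre of the underside of its round collar (48 mm across, 8 mm high), z up. Below the collar, hidden in the hole: a round core 22 mm across with six straight ribs 6 mm wide, 34 mm across the tips and 25 mm long, one along its +x, the others every 60 degrees, then the nose.
- shaft_tang (a point): Centre of the shaft's head, 28 mm above the shaft's origin: a solid rectangular tang, 40 mm along the shaft's x, 26 mm along its y, 40 mm high (8 to 48 mm above the origin), with a dark round mark on both wide faces. Grip it here or a little higher, fingers closing along the shaft's y.
- shaft_nose (a point): Lower end of the shaft, 39 mm below its origin. The last 14 mm, below the ribs, are a smooth round nose 22 mm across, tapered over the last 6 mm to 12 mm.
- rack: Fixed wooden block, 78 mm (x) by 270 mm (y) by 50 mm high, at varying place and angle, on either the left or the right. Origin: centre of its underside. Three through holes of 40 mm at its y = -90, 0, +90 mm; in each hangs one shaft, its collar on the block's top, with 3 mm play. Lift the shaft straight up 45 mm or more to clear it.
- shaft_pin: Another stub shaft in the rack, not to be used: same collar, smooth round shaft, head a round upright pin 22 mm across and 34 mm high. Origin: centre of its collar's underside, 50 mm above the bench.
- shaft_ball: Another stub shaft in the rack, not to be used: same collar, smooth round shaft, head a 30 mm ball on a neck, its top 45 mm above the origin. Origin: centre of its collar's underside, 50 mm above the bench.
- gearmotor: Worm gearmotor bolted to the bench, at varying place and angle, on the side where the rack is not: plate 160 x 160 x 10 mm, grey housing 115 x 110 mm up to 85 mm high, black motor barrel 68 mm thick along its +x out to 180 mm from the origin, with a small terminal box up to 95 mm high. Origin: centre of its underside, straight below the hub.
- hub: Output hub on top of the housing, dark steel, fixed: it cannot turn. Its angle is independent of the housing's. Hexagonal, 52 mm across flats, 45 mm high. Origin: centre of its underside, 85 mm above the bench, z up. In the bore six teeth, one at each flat's middle; the six slots between them point at the hexagon's corners, one along the hub's +x, the others every 60 degrees.
- hub_mouth (a point): Centre of the hub's flat top, 130 mm above the bench: the shaft's origin is here when home. Bore 24.4 mm across the teeth (5 mm wide); ribs have about 1 mm play at each side in the slots (4 degrees either way). With the shaft's origin 39 mm above, its nose enters; at 25 mm the ribs land on the teeth unless they face the slots; at 8 mm the nose meets the spring.
- ejector (a joint): The brass spring disc in the bottom of the hub's bore: 0 up, positive as it is pressed down (m). It is 0.008 when the shaft is home. The spring pushes up with about 8 N at 0 and 14 N at 0.008, more than the shaft weighs, so the shaft rises 5 to 8 mm when let go; it does not latch.
- bearing: Bystander: loose steel bearing ring, 52 mm across, 16 mm high, lying in the middle of the bench. Origin: centre of its underside.
- carton: Bystander: loose cardboard box, 90 x 60 x 50 mm high, in the far middle. Origin: centre of its underside.
- wrench: Bystander: loose steel wrench lying flat in the near middle, its handle end towards its -x. Origin: at its middle, underside.
- fluid: Bystander: loose black bottle, 60 mm across, 130 mm tall, at the left. Origin: centre of its underside.
- screwdriver: Bystander: loose screwdriver lying at the right edge. Origin: at its middle, underside.
Not all that is in view belongs to the job. Leave any blue or red look-alike of the shaft alone.

How it is judged:
By the outcome, as a careful person would: the job done as asked, in the order asked, and still so for the second after the job is handed in, while the arm keeps its last pose, push and grip.
It also fails if it takes over 51 s, if anything falls off the work surface, if the arm or the gripper's body presses on something with over 40 N, if the wrist force passes 120 N, or if a joint passes its speed limit or range.

## Working session

There is one attempt and no reset: what is moved stays moved. The work goes in short steps, Python scripts to look and compute and a shell command to move; the robot and the scene stay as the last step left them, time stands still between calls to the robot, and variables do not carry over. Pictures are saved under pics/ and viewed, about 8 in all and at most 12, crops included, and the job is handed in when it is done.

```bash
ls; mkdir -p pics; python3 - <<'E'
from rig import bot, vision
import cv2,numpy as np
s=bot.read_state();print(s['time_s'],s['position'],s['tcp_rot'],s['force'],s['opening'],bot.hold_point_z)
for n in ("scene","top"):
    p,d=vision.capture(n);cv2.imwrite(f'pics/{n}0.png',p[:,:,::-1]);np.save(f'pics/{n}0.npy',d)
    m=vision.camera_model(n);print(n,m)
E
```

```text
pics
0.0 [ 0.22228243 -0.58331929  0.22156185] [[ 9.34550484e-01  3.55830342e-01 -3.99992637e-04]
 [ 3.55830335e-01 -9.34547999e-01  2.19333885e-03]
 [ 4.06644195e-04 -2.19211540e-03 -9.99997515e-01]] [ 0.05956799  0.51574606 -0.29448539] 0.9979162378552258 0.0187
scene {'intrinsics': array([[532.49736023,   0.        , 319.48081028],
       [  0.        , 532.49736023, 235.44279909],
       [  0.        ,   0.        ,   1.        ]]), 'dist': array([0.00345523, 0.        , 0.        , 0.        , 0.        ]), 'camera_from_world': array([[ 0.77180708,  0.635416  ,  0.02367133, -0.43528466],
       [ 0.37185759, -0.42085258, -0.82740863, -0.12215071],
       [-0.51578654,  0.6474022 , -0.56110127,  1.60650905],
       [ 0.        ,  0.        ,  0.        ,  1.        ]])}
top {'intrinsics': array([[555.19351627,   0.        , 326.78470086],
       [  0.        , 555.19351627, 234.91375472],
       [  0.        ,   0.        ,   1.        ]]), 'dist': array([0.00203564, 0.        , 0.        , 0.        , 0.        ]), 'camera_from_world': array([[-0.00895322, -0.99990412, -0.01056382,  0.01283141],
       [-0.99596279,  0.00986057, -0.08922385,  0.54221313],
       [ 0.08931946,  0.00972233, -0.99595558,  1.49838053],
       [ 0.        ,  0.        ,  0.        ,  1.        ]])}
```

View pics/top0.png

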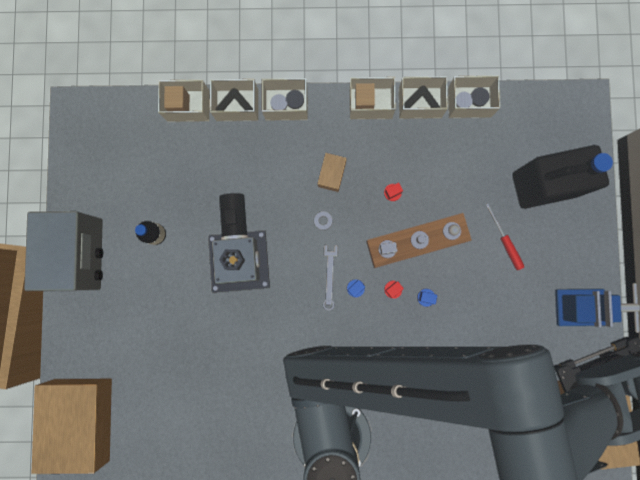

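View pics/scene0.png

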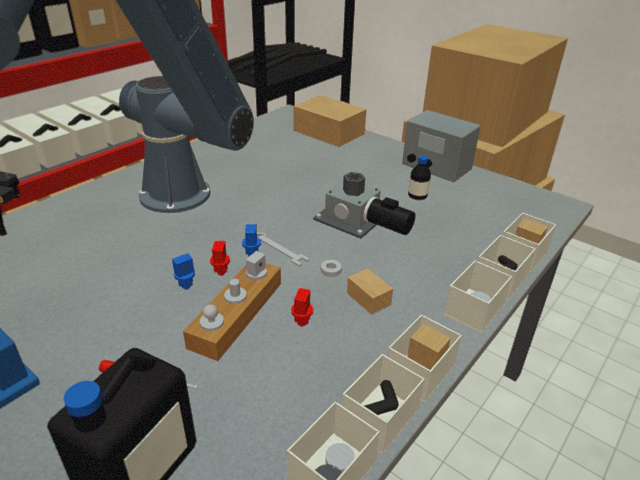

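The top view shows the tang shaft at about (388,249) in the rack (its left end), the hub at about (233,260), and the motor barrel pointing up the image. The scene view confirms the tang at (256,265). Next: enlarged crops of the shaft and the hub.

```bash
cat > h.py <<'E'
import numpy as np,cv2
from rig import bot,vision
def ray_z(m,uv,z):
    "world point on pixel ray at height z"
    K,D,T=m['intrinsics'],np.array(m['dist']),m['camera_from_world']
    n=cv2.undistortPoints(np.array([[uv]],float),K,D)[0,0]
    R=T[:3,:3];c=-R.T@T[:3,3];d=R.T@np.array([n[0],n[1],1])
    return c+d*(z-c[2])/d[2]
def proj(m,P):
    T=m['camera_from_world']
    return cv2.projectPoints(np.atleast_2d(P).astype(float),cv2.Rodrigues(T[:3,:3])[0],T[:3,3],m['intrinsics'],np.array(m['dist']))[0][:,0]
E
python3 - <<'E'
from h import *
p=cv2.imread('pics/top0.png')
a=p[225:275,363:413];b=p[235:285,208:258]
o=np.hstack([cv2.resize(x,(400,400),interpolation=cv2.INTER_CUBIC) for x in(a,b)])
cv2.imwrite('pics/crop1.png',o)
m=vision.camera_model('top')
print(ray_z(m,(388,249),.098),ray_z(m,(233,260),.13))
d=np.load('pics/top0.npy');T=np.linalg.inv(m['camera_from_world'])
for u,v in((388,249),(226,258),(240,262)):
    n=cv2.undistortPoints(np.array([[[u,v]]],float),m['intrinsics'],np.array(m['dist']))[0,0]
    print((T@np.array([n[0]*d[v,u],n[1]*d[v,u],d[v,u],1]))[:3])
E
```

```text
[ 0.49735089 -0.15185124  0.098     ] [0.47108267 0.24600001 0.13      ]
[ 0.49729095 -0.15175593  0.09894984]
[0.47867782 0.2729129  0.08301332]
[0.46591507 0.22848375 0.127863  ]
```

View pics/crop1.png

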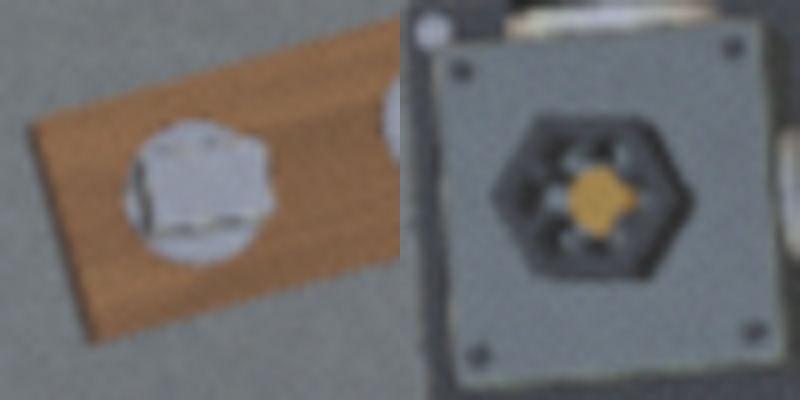

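The left crop shows the tang centred near full-image (388.5,248.5), its long axis about 8° off image-horizontal. The right crop shows the hub's hex centred near (232.1,259.6), with corners left and right. Heights check out: 0.099 for the tang, and about 0.128 for the hub top. Moving above the shaft now.

```bash
cat >> h.py <<'E'
def delta(target,yaw=None):
    "mm in tool axes to TCP target; roll (rad) so that tool y lies at world yaw mod 180"
    s=bot.read_state();R=s['tcp_rot'];p=R.T@(np.array(target)-s['position'])*1000
    r=None
    if yaw is not None:
        cur=np.degrees(np.arctan2(R[1,1],R[0,1]));d=(yaw-cur+90)%180-90
        r=-np.radians(d)
    print('d',p.round(1),'roll',r,'t',s['time_s'],'j6',s['joint_positions'][5],'F',np.round(s['force'],1),'pos',np.round(s['position'],4))
E
python3 -c "
from h import *
delta((.497,-.152,.22),8)"
```

```text
d [ 410.3 -305.4    2.4] roll -1.3466136841299812 t 0.1 j6 -10.227686731963374 F [ 0.7 -0.3  0.1] pos [ 0.2223 -0.5834  0.2217]
```

```bash
python3 -m inch '[[87,410,-305,2,-1.347],[87,410,-305,2,-1.347],[87,410,-305,2,-1.347],[87,410,-305,2,-1.347],[87,410,-305,2,-1.347],[87,410,-305,2,-1.347],[87,410,-305,2,-1.347],[87,410,-305,2,-1.347]]'; python3 -c "
from h import *
delta((.497,-.152,.22),8)"
```

```text
time_s: 0.9
position: [0.4377, -0.2446, 0.2207]
tcp_rot: [[0.001, 1.0, -0.0], [1.0, -0.001, 0.002], [0.002, -0.0, -1.0]]
force: [0.6, -0.7, -0.5]
opening: 0.997
d [92.7 59.2  0.8] roll -0.14082984183028296 t 0.9 j6 -42.00652803353258 F [ 0.6 -0.7 -0.5] pos [ 0.4377 -0.2446  0.2207]
```

```bash
python3 -m inch '[[87,93,59,1,-0.141],[87,93,59,1,-0.141],[87,93,59,1,-0.141],[87,93,59,1,-0.141]]'; python3 - <<'E'
from h import *
m=vision.camera_model('wrist');p,d=vision.capture('wrist')
cv2.imwrite('pics/w1.png',p[:,:,::-1]);np.save('pics/w1.npy',d);np.save('pics/w1m.npy',m,allow_pickle=True)
delta((.497,-.152,.22),8)
print(proj(m,[[.497,-.152,.098]]))
E
```

```text
time_s: 1.3
position: [0.4972, -0.1499, 0.2195]
tcp_rot: [[-0.143, 0.99, -0.001], [0.99, 0.143, 0.002], [0.002, -0.001, -1.0]]
force: [-0.4, -0.3, -0.6]
opening: 1.0
d [-0.7  0.3 -0.5] roll 0.002335243315840389 t 1.35 j6 -37.478723877670134 F [ 0.2  0.5 -0.6] pos [ 0.4966 -0.1513  0.2195]
[[317.06099846 237.71832137]]
```

View pics/w1.png

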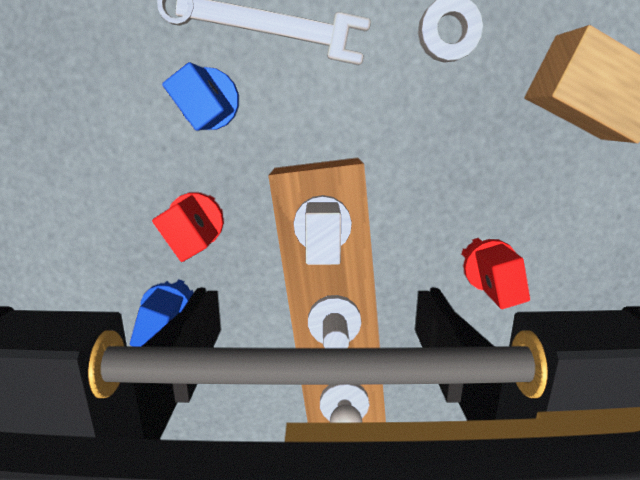

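The wrist view shows the tang's top face around (323,238), nearly axis-aligned, with the pin shaft at (335,325) and the ball shaft at (346,405). I'll segment the top face by depth.

```bash
cat >> h.py <<'E'
def cloud(m,d):
    v,u=np.mgrid[:480,:640];uv=np.stack([u,v],-1).reshape(-1,1,2).astype(float)
    n=cv2.undistortPoints(uv,m['intrinsics'],np.array(m['dist']))[:,0].reshape(480,640,2)
    c=np.dstack([n*d[...,None],d]);T=m['camera_from_world']
    return (c-T[:3,3])@T[:3,:3]
E
python3 - <<'E'
from h import *
m=np.load('pics/w1m.npy',allow_pickle=True).item();d=np.load('pics/w1.npy')
W=cloud(m,d)
k=np.zeros((480,640),bool);k[180:290,280:370]=1
k&=(W[...,2]>.09)&(W[...,2]<.11)&(d>0)
P=W[k];print(k.sum(),P[:,2].mean(),np.median(P,0))
r=cv2.minAreaRect((P[:,:2]*1000).astype(np.float32));print(r)
v,u=np.nonzero(k);print(u.min(),u.max(),v.min(),v.max())
r=cv2.minAreaRect(np.stack([u,v],1).astype(np.float32));b=cv2.boxPoints(r);print(r,[ray_z(m,x,.098).round(4) for x in b])
# collar
k=np.zeros((480,640),bool);k[180:260,280:370]=1
k&=(abs(W[...,2]-.058)<.003)&(d>0);P=W[k][:,:2]*1000;print('collar',cv2.minEnclosingCircle(P.astype(np.float32)))
E
```

```text
1932 0.0976461736648618 [ 0.50100772 -0.15082466  0.09780566]
((501.08837890625, -152.42701721191406), (25.65110969543457, 40.20777130126953), 9.194962501525879)
305 340 210 264
((322.5, 237.0), (54.0, 35.0), 90.0) [array([ 0.4856, -0.1329,  0.098 ]), array([ 0.5102, -0.1293,  0.098 ]), array([ 0.5167, -0.1697,  0.098 ]), array([ 0.4911, -0.1734,  0.098 ])]
collar ((501.26629638671875, -152.34365844726562), 23.96695899963379)
```

Sizes match (25.7 × 40.2 mm, collar r 24), so the centre is (0.5011,-0.1524) with jaw yaw about 8.8°.

```bash
python3 -c "
from h import *
delta((.5011,-.1524,.063),8.8)"
```

```text
d [ -2.    4.5 156.5] roll -0.011627390700114199 t 1.35 j6 -37.478723877670134 F [ 0.2  0.5 -0.6] pos [ 0.4966 -0.1513  0.2195]
```

```bash
python3 -m inch '[[60,-2,4.5,40,-0.012],[60,-2,4.5,85,-0.012],[60,-2,4.5,125,-0.012],[60,-2,4.5,156.5,-0.012],[60,-2,4.5,156.5,-0.012],[60,-2,4.5,156.5,-0.012]]'; python3 -c "
from h import *
delta((.5011,-.1524,.063),8.8)"
```

```text
time_s: 1.95
position: [0.5005, -0.1539, 0.063]
tcp_rot: [[-0.151, 0.989, -0.003], [0.989, 0.151, 0.002], [0.002, -0.002, -1.0]]
force: [-0.3, 0.5, -0.4]
opening: 0.698
d [1.4 0.8 0. ] roll -0.0018543515425113268 t 1.95 j6 -38.07851673937093 F [-0.3  0.5 -0.4] pos [ 0.5005 -0.1539  0.063 ]
```

```bash
python3 -m inch '[[10,1.4,0.8,0,0],[10,1.4,0.8,0,0],[10,1.4,0.8,0,0],[10,1.4,0.8,0,0],[10,1.4,0.8,0,0],[10,1.4,0.8,0,0]]'
```

```text
time_s: 2.55
position: [0.5014, -0.1524, 0.0635]
tcp_rot: [[-0.151, 0.988, -0.002], [0.988, 0.151, 0.002], [0.002, -0.002, -1.0]]
force: [-0.1, 0.3, 3.8]
opening: 0.292
```

Gripped (25.4 mm). Lifting straight up.

```bash
python3 -m inch '[[10,0,0,-25,0],[10,0,0,-60,0],[10,0,0,-100,0],[10,0,0,-145,0],[10,0,0,-165,0],[10,0,0,-165,0]]'; python3 - <<'E'
from h import *
m=vision.camera_model('top');p,d=vision.capture('top')
cv2.imwrite('pics/top1.png',p[:,:,::-1]);np.save('pics/top1.npy',d)
q=bot.read_state();print(q['position'],q['tcp_rot'])
d=np.load('pics/top0.npy');W=cloud(m,d)
k=np.zeros((480,640),bool);k[235:285,208:258]=1
k&=(abs(W[...,2]-.129)<.012)&(d>0);P=(W[k][:,:2]*1000).astype(np.float32);h=cv2.convexHull(P)[:,0]
print(k.sum(),W[k][:,2].mean(),cv2.minEnclosingCircle(P),cv2.minEnclosingTriangle(h.reshape(-1,1,2))[0])
ctr=(h.min(0)+h.max(0))/2
for x in h: print(x.round(1),np.hypot(*(x-ctr)).round(1),np.degrees(np.arctan2(*(x-ctr)[::-1])).round(1))
E
```

```text
time_s: 3.15
position: [0.5032, -0.1534, 0.2312]
tcp_rot: [[-0.152, 0.988, 0.004], [0.988, 0.152, -0.002], [-0.002, 0.004, -1.0]]
force: [0.7, -0.3, -4.4]
opening: 0.294
[ 0.50171648 -0.15259531  0.2289144 ] [[-1.51474615e-01  9.88461040e-01 -4.63101549e-04]
 [ 9.88460679e-01  1.51474983e-01  9.03143008e-04]
 [ 9.62869976e-04 -3.20954432e-04 -9.99999485e-01]]
238 0.12816688717013974 ((474.49908447265625, 253.36170959472656), 29.754777908325195) 3485.375
[499.7 265.1] 28.1 24.0
[499.7 267.6] 29.2 28.5
[494.5 272.4] 27.7 42.3
[476.8 283. ] 29.5 84.5
[474.  282.1] 28.4 89.9
[458.7 274.5] 25.8 126.3
[453.6 271.8] 27.3 138.4
[451.  268.8] 27.5 146.8
[448.7 255.8] 25.4 175.2
[448.3 241.9] 28.2 -155.3
[448.3 239.2] 29.5 -150.6
[455.4 234. ] 27.1 -133.4
[466.2 227.2] 27.6 -106.4
[473.8 224.4] 29.3 -90.4
[476.3 224.3] 29.4 -85.4
[499.6 237.3] 30.4 -32.6
```

Shaft lifted (force z about -4 N). Moving alongside the hub, 85 mm short, for a wrist look.

```bash
python3 -c "
from h import *
delta((.476,.168,.229),8.8)"
```

```text
d [3.208e+02 2.310e+01 2.000e-01] roll -0.0015286625829719228 t 3.2 j6 -37.885804428334986 F [ 0.6  0.3 -4. ] pos [ 0.5017 -0.1526  0.2289]
```

```bash
python3 -m inch '[[10,40,3,0,0.03],[10,85,6,0,0.05],[10,130,10,0,0.08],[10,175,13,0,0.11],[10,220,16,0,0.14],[10,265,19,0,0.17],[10,305,22,0,0.17],[10,321,23,0,0.17]]'; python3 -m inch '[[10,0,0,0,0],[10,0,0,0,0]]'; python3 - <<'E'
from h import *
m=vision.camera_model('wrist');p,d=vision.capture('wrist')
cv2.imwrite('pics/w2.png',p[:,:,::-1]);np.save('pics/w2.npy',d);np.save('pics/w2m.npy',m,allow_pickle=True)
delta((.476,.168,.229),8.8)
print(proj(m,[[.476,.2535,.13]]))
E
```

```text
time_s: 4.0
position: [0.4728, 0.1713, 0.2262]
tcp_rot: [[0.015, 1.0, -0.007], [1.0, -0.015, 0.001], [0.001, -0.007, -1.0]]
force: [-0.0, -0.4, -3.8]
opening: 0.296
time_s: 4.2
position: [0.4706, 0.1711, 0.2238]
tcp_rot: [[0.013, 1.0, -0.013], [1.0, -0.013, 0.0], [-0.0, -0.013, -1.0]]
force: [-0.7, -0.7, -3.4]
opening: 0.298
d [-2.4  4.5 -4.7] roll -0.16826279075655953 t 4.25 j6 7.817572701204961 F [ 0.8 -0.7 -2.9] pos [0.4715 0.1704 0.2244]
[[327.17188322 116.31576046]]
```

View pics/w2.png

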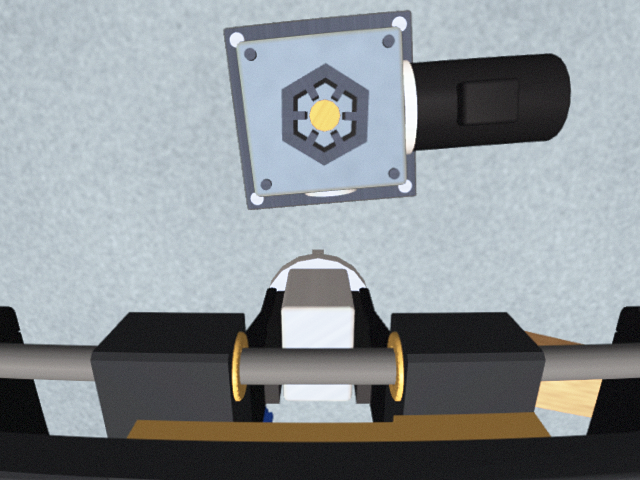

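The wrist view shows the hub clearly: hex centre about (325,114), corners at (325,65) and (325,164), slots pointing at the corners, brass disc in the centre. The shaft is held with its tang at (318,330). Next: the hub measurement and how steady the tool tilt is.

```bash
python3 - <<'E'
from h import *
m=np.load('pics/w2m.npy',allow_pickle=True).item();d=np.load('pics/w2.npy');W=cloud(m,d)
k=np.zeros((480,640),bool);k[50:180,260:390]=1
k&=(abs(W[...,2]-.13)<.008)&(d>0)
k=cv2.morphologyEx(k.astype(np.uint8),cv2.MORPH_OPEN,np.ones((3,3)))>0
v,u=np.nonzero(k);h=cv2.convexHull(np.stack([u,v],1).astype(np.float32))
print(k.sum(),W[k][:,2].mean(),cv2.approxPolyDP(h,4,True)[:,0])
H=np.array([ray_z(m,x,.13)[:2]*1000 for x in h[:,0]],np.float32)
from scipy.optimize import minimize
def cost(q): # fit hex: support widths in the six flat normals
    a=np.radians(q[2]+30+60*np.arange(6));n=np.stack([np.cos(a),np.sin(a)])
    s=((H-q[:2])@n).max(0);return ((s-26)**2).sum()
c0=H.mean(0)
best=min((minimize(cost,[*c0,t],method='Nelder-Mead',options=dict(xatol=1e-3,fatol=1e-6,maxiter=3000)) for t in range(0,60,10)),key=lambda r:r.fun)
A=cv2.approxPolyDP(h,4,True)[:,0]
B=np.array([ray_z(m,x,.13)[:2]*1000 for x in A]);print(B.round(1),B.mean(0))
print(best.x,best.fun)
for q in B: print(np.hypot(*(q-best.x[:2])),np.degrees(np.arctan2(*(q-best.x[:2])[::-1])))
for i in range(3):
    vision.capture('wrist');s=bot.read_state();print(s['position'].round(4) if hasattr(s['position'],'round') else s['position'],np.array(s['tcp_rot'])[:,2].round(4),np.array(s['joint_positions']).round(2),np.abs(s['qvel']).max())
print(s['tcp_rot'])
E
```

```text
3812 0.12981523232067887 [[366. 142.]
 [322. 164.]
 [282. 141.]
 [281.  89.]
 [330.  65.]
 [368.  90.]]
[[499.7 238.1]
 [472.6 224.9]
 [448.2 239.2]
 [448.7 269.6]
 [477.8 282.6]
 [500.3 268.4]] [474.55994331 253.82251395]
[474.4527616  254.01349493  28.82017491] 0.315906094012097
29.81926281165334 -32.301719155893934
29.138398486959904 -93.61729601756608
30.083294342307955 -150.6033971061334
30.11389676188916 148.79040938593386
28.82812930229185 83.2408135062771
29.59164340341603 29.12728135811636
[0.4721 0.1701 0.2249] [-1.010e-02  4.000e-04 -9.999e-01] [ 6.98 20.81 98.95  0.11 60.81  7.82] 0.796095103524001
[0.4726 0.17   0.2254] [-8.9e-03  7.0e-04 -1.0e+00] [ 6.95 20.78 98.91  0.12 60.81  7.83] 0.6304711760212411
[0.4728 0.17   0.2257] [-8.2e-03  9.0e-04 -1.0e+00] [ 6.95 20.76 98.89  0.12 60.82  7.83] 0.5509240997266783
[[ 1.64986433e-02  9.99830023e-01 -8.22925736e-03]
 [ 9.99863602e-01 -1.64918541e-02  8.92184925e-04]
 [ 7.56317562e-04 -8.24285474e-03 -9.99965741e-01]]
```

Hub at (0.4745, 0.2540), angle 28.8° mod 60. Both cameras agree, and the shaft is already within 0.3° of it. Moving gently over the hub and settling.

```bash
python3 -c "
from h import *
delta((.4745,.254,.226),-1.2)"
python3 -m inch '[[10,20,0.5,0,0.004],[10,42,1,0,0.004],[10,64,1.5,0,0.004],[10,80,2,0,0.004],[10,84,2,0,0.004],[10,84,2,0,0.004],[10,84,2,0,0.004],[10,84,2,0,0.004]]'; python3 - <<'E'
from h import *
for i in range(6): vision.capture('top');s=bot.read_state();print(np.round(s['position'],4),np.array(s['tcp_rot'])[:,2].round(4))
delta((.4745,.254,.19),-1.2)
E
```

```text
d [84.   0.3 -0.3] roll 0.0044507888476907915 t 4.4 j6 7.833191099802231 F [-0.3 -0.8 -3.7] pos [0.4728 0.17   0.2257]
time_s: 5.2
position: [0.4762, 0.2531, 0.2257]
tcp_rot: [[0.021, 1.0, -0.008], [1.0, -0.021, 0.0], [0.0, -0.009, -1.0]]
force: [-0.6, 0.8, -3.8]
opening: 0.294
[0.4762 0.2532 0.2257] [-8.4e-03  5.0e-04 -1.0e+00]
[0.4763 0.2533 0.2258] [-8.2e-03  7.0e-04 -1.0e+00]
[0.4763 0.2534 0.2258] [-8.2e-03  7.0e-04 -1.0e+00]
[0.4763 0.2535 0.2258] [-8.2e-03  8.0e-04 -1.0e+00]
[0.4763 0.2536 0.2258] [-8.1e-03  8.0e-04 -1.0e+00]
[0.4763 0.2537 0.2258] [-8.1e-03  9.0e-04 -1.0e+00]
d [ 0.2 -1.5 35.8] roll 3.635315150765461e-05 t 5.5 j6 17.179496900395407 F [ 0.2 -0.4 -3.8] pos [0.4763 0.2537 0.2258]
```

Settled; a residual tilt of 0.47° is acceptable given the play. Lowering until the nose is in, just above the teeth.

```bash
python3 -c "
from h import *
delta((.4747,.254,.170),-1.2)"
python3 -m inch '[[10,0.2,-1.2,5,0],[10,0.2,-1.2,17,0],[10,0.2,-1.2,29,0],[10,0.2,-1.2,41,0],[10,0.2,-1.2,51,0],[10,0.2,-1.2,56,0],[10,0.2,-1.2,56,0],[10,0.2,-1.2,56,0]]'; python3 - <<'E'
from h import *
for i in range(3): vision.capture('top');s=bot.read_state();print(np.round(s['position'],4),np.array(s['tcp_rot'])[:,2].round(4),np.round(s['force'],1),np.round(s['moment'],2))
delta((.4747,.254,.1435),-1.2)
m=vision.camera_model('wrist');p,d=vision.capture('wrist');cv2.imwrite('pics/w3.png',p[:,:,::-1])
E
```

```text
d [ 0.2 -1.1 55.8] roll 3.635315150765461e-05 t 5.5 j6 17.179496900395407 F [ 0.2 -0.4 -3.8] pos [0.4763 0.2537 0.2258]
time_s: 6.3
position: [0.4748, 0.2541, 0.1698]
tcp_rot: [[0.021, 1.0, -0.008], [1.0, -0.021, 0.001], [0.001, -0.008, -1.0]]
force: [-0.5, 0.8, -4.0]
opening: 0.296
[0.475  0.2541 0.1701] [-0.0074  0.0011 -1.    ] [-0.2  0.4 -3.4] [ 0.02 -0.09  0.05]
[0.475  0.2541 0.1703] [-0.0071  0.0012 -1.    ] [-0.9 -0.4 -2.6] [-0.02 -0.17  0.  ]
[0.475  0.2541 0.1703] [-0.007   0.0012 -1.    ] [ 0.7  0.5 -4.4] [-0.01 -0.13 -0.02]
d [-0.2 -0.1 26.8] roll 6.04650360281182e-05 t 6.45 j6 17.22502125320916 F [ 0.7  0.5 -4.4] pos [0.475  0.2541 0.1703]
```

View pics/w3.png

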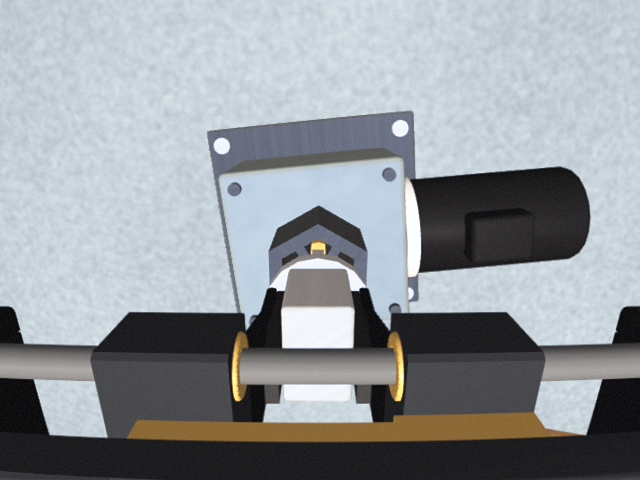

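The rib at (318,250) lines up with the slot and with the hex corner at (318,207), and there's no contact force. Sliding in.

```bash
python3 -m inch '[[10,-0.1,0,3,0],[10,-0.2,0,6,0],[10,-0.2,0,9,0],[10,-0.2,0,12,0],[10,-0.2,0,15,0],[10,-0.2,0,17,0],[10,-0.2,0,17,0]]'; python3 - <<'E'
from h import *
s=bot.read_state();print(np.array(s['tcp_rot'])[:,2].round(4),np.round(s['moment'],2))
delta((.4747,.254,.1435),-1.2)
E
```

```text
time_s: 7.2
position: [0.4746, 0.2539, 0.1529]
tcp_rot: [[0.021, 1.0, -0.008], [1.0, -0.021, 0.001], [0.001, -0.008, -1.0]]
force: [-0.5, 0.2, -4.6]
opening: 0.295
[-7.9e-03  9.0e-04 -1.0e+00] [ 0.01 -0.05 -0.06]
d [0.1 0.2 9.4] roll 6.473995942743414e-05 t 7.2 j6 17.198279648173727 F [-0.5  0.2 -4.6] pos [0.4746 0.2539 0.1529]
```

Ribs are meshed (9.4 mm to go, no side force). Pressing against the spring.

```bash
python3 -m inch '[[10,0,0,3,0],[10,0,0,6,0],[10,0,0,8.5,0],[10,0,0,10,0],[10,0,0,10.5,0],[10,0,0,10.5,0],[10,0,0,10.5,0],[10,0,0,10.5,0]]'; python3 - <<'E'
from h import *
for i in range(4): vision.capture('top');s=bot.read_state();print(np.round(s['position'],4),np.array(s['tcp_rot'])[:,2].round(4),np.round(s['force'],1),np.round(s['moment'],2))
delta((.4747,.254,.1435),-1.2)
E
```

```text
time_s: 8.0
position: [0.4751, 0.2541, 0.1443]
tcp_rot: [[0.021, 1.0, -0.006], [1.0, -0.021, 0.001], [0.001, -0.006, -1.0]]
force: [-1.7, -0.9, 8.9]
opening: 0.298
[0.4751 0.2541 0.1443] [-0.0059  0.0015 -1.    ] [-2.3 -0.6  9.1] [-0.18  0.43  0.03]
[0.4751 0.2541 0.1443] [-0.0058  0.0015 -1.    ] [-2.7 -0.6 10.1] [-0.19  0.46 -0.  ]
[0.4751 0.2541 0.1443] [-0.0059  0.0015 -1.    ] [-2.  -0.2  9.7] [-0.17  0.4   0.04]
[0.4751 0.2541 0.1443] [-0.0059  0.0015 -1.    ] [-2.6  0.4 10.1] [-0.15  0.4  -0.03]
d [-0.1 -0.4  0.8] roll 0.00023319424119913192 t 8.2 j6 17.195759788550767 F [-2.6  0.4 10.1] pos [0.4751 0.2541 0.1443]
```

Force is about 10 N and the shaft may still be 0.8 mm short, so I'll press further until it bottoms.

```bash
python3 -m inch '[[10,0,-0.2,2,0],[10,0,-0.3,3,0],[10,0,-0.3,4,0],[10,0,-0.3,5,0],[10,0,-0.3,5,0],[10,0,-0.3,5,0],[10,0,-0.3,5,0]]'; python3 - <<'E'
from h import *
for i in range(4): vision.capture('top');s=bot.read_state();print(np.round(s['position'],4),np.array(s['tcp_rot'])[:,2].round(4),np.round(s['force'],1),np.round(s['moment'],2))
p,d=vision.capture('scene');c=p[150:250,290:430];cv2.imwrite('pics/s2.png',cv2.resize(c,(784,560),interpolation=cv2.INTER_CUBIC)[:,:,::-1])
E
```

```text
time_s: 8.9
position: [0.475, 0.2542, 0.1435]
tcp_rot: [[0.02, 1.0, -0.004], [1.0, -0.02, 0.002], [0.002, -0.004, -1.0]]
force: [-5.8, -3.4, 24.6]
opening: 0.297
[0.475  0.2541 0.1435] [-0.0035  0.0017 -1.    ] [-7.9 -2.3 24. ] [-0.54  1.19 -0.03]
[0.4751 0.2541 0.1435] [-0.0035  0.0017 -1.    ] [-6.7 -1.7 24.3] [-0.53  1.19 -0.06]
[0.475  0.2541 0.1435] [-0.0035  0.0017 -1.    ] [-6.6 -3.1 24.4] [-0.58  1.18 -0.04]
[0.475  0.2541 0.1435] [-0.0036  0.0017 -1.    ] [-5.6 -1.2 25.7] [-0.53  1.19 -0.07]
```

View pics/s2.png

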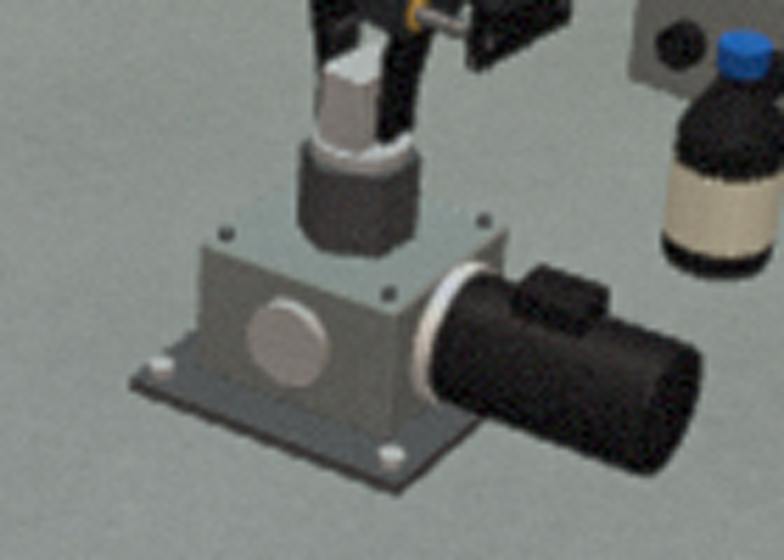

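The collar at about (362,150) sits on the hub with no visible gap. The shaft's height works out at 0.130 m and the force rose to 25 N, well beyond the spring, so the collar is bearing on the hub. Handing in.

```bash
python3 -c "
from rig import bot
print(bot.hand_in()); s=bot.read_state(); print(s['time_s'],s['position'],s['force'],s['opening'])"
```

```text
the job is handed in; nothing more can be done
None
the job is handed in; nothing more can be done
```

I took the tang-headed shaft out of the rack, lined its splines up with the hub's slots and slid it in. I pressed it home against the spring and handed in at about 9 s, still gripping and pressing.

Last checks before handing in:
- **Depth:** TCP height was 0.1435 m, which puts the shaft's origin at 0.130 m, its home height. This assumes the shaft had not slipped in the grip since pick-up.
- **Force:** the shaft was pushing back with about 25 N upward. The spring alone would give about 10 N, so the collar is bearing on the hub. There was also a side force of about 6–8 N.
- **Grip and view:** the opening held steady at 26 mm, and the scene picture showed no gap under the collar.
- **Tilt:** the tool leaned about 0.5° during insertion. It fell to 0.2° as the collar seated but did not reach zero.

**Not checked:** I had no direct reading of the spring disc, and I took no final picture of the other loose things. Nothing but the shaft was meant to be touched, and no unexpected force showed in any reading.

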